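# Open the reader's shutter and scan the label under it

### The arm

A 6-joint arm with a two-finger parallel gripper is mounted at the origin on the work surface. World frame = base frame: x ahead of the robot, y to its left, z up, the work surface at z = 0. Lengths are in m, angles in rad, forces in N, time in s.
With the tool pointing down it reaches from about 0.25 to 0.725 m from the base axis. Payload 4 kg.
Tool frame: the origin (TCP) lies on the centre line of the jaws, within the pads' length; the fingertips stand 17 mm ahead of it and the grasp point (between the pads) lies 2 mm behind it; z points along the fingers, x is the direction in which the jaws open and shut, and the axes are right-handed (so a half turn about z gives the same grasp; the last joint's range is limited). The gripper opens to 85 mm and grips with 20 to 120 N. Pads are 22 mm wide; open, the fingers measure 114 mm over their backs; the gripper's body (76 mm by 85 mm) begins 54 mm behind the grasp point. The pads swing forward as they close: fully open they stand 13 mm farther back than shut.
Start: joints at [1.133, 0.241, 0.005, 1.335, 0, 1.571], TCP at [0.212, 0.453, 0.248] pointing down, gripper open.
Joint ranges: [-2.72, 2.72], [-1.05, 1.87], [-1.09, 1.28], [-1.99, 2.15], [-1.42, 1.44], [-3.14, 3.14]. Speed limits (rad/s): [2.79, 2.79, 3.14, 3.14, 3.14, 3.14].

### API

Orientations are given as a unit quaternion [x, y, z, w].
In Python, from workcell import bot gives the robot as it stands.
- The arm moves only by the tool jog_arm, never from a script. Its arguments are lists of equal length, an entry for each row: "jaw": the closure, from 0 (fully open) to 1 (shut); "linear": the shift along the tool's x, y, z in m, a list of three; "delta_rot": the turn, a rotation vector about the tool's x, y, z in degrees, a list of three. A call has exactly 8 rows; each row is the pose to reach, as a shift and turn from the pose commanded when the call began, along the tool's axes at that moment; what a row does not reach only later rows make up. A row lasts 1/12 s, in which the tool goes at most 41.7 mm and 7.16 degrees, less where a joint would pass 70% of its speed; a pose out of reach is approached as far as the arm can. A call with a gripper value outside its range is refused whole. The fingers move at their own pace and stop on an object; the grip force is fixed at half the most. Time passes only in rows, so rows that repeat a pose let the fingers close, or fill a call up. It gives the time, the measured TCP pose, the force and the opening at its end, in the units of the state.
- bot.get_obs(): the state, without advancing time (a new reading comes with each control period).
- bot.camera(name): name is "side" or "top" or "wrist"; returns (picture, depth): 420x560x3 uint8, red, green, blue; 420x560 float32, m along the optical axis (not along the pixel's ray), 0 where there is no reading.
- bot.calibration(name): a dict with "fovy" (degrees; the focal length in pixels is half the picture's height over the tangent of half this angle, whatever the lens; pixels are square), "cx", "cy" (the principal point, pixels), "origin" and "orientation" of the camera in the world. Camera axes: x right, y down, z forward; pixel columns grow to the right and rows downward; lengths in m; the calibration is good to about 2 mm. A picture is of the moment at which its call begins: read the wrist's pose just before it. calibration takes no time and is no camera call; for the wrist camera it gives the pose at the moment of the call.
- bot.job_done(): hands the job in, once; it reports no verdict.
The state is a dict: "clock": time; "joint_pos": joint angles; "joint_vel": joint speeds; "tau": joint torques, N m; "eef_pos": TCP position; "tool_rot": TCP orientation; "ft_force": force on the tool from outside, world axes, zero at the start; "ft_torque": the same for the moment, N m; "grip_width": finger opening in m.
Only numpy, scipy, OpenCV 4.12 (cv2) and the standard library are available. Lean on these libraries where they do the work, as an engineer would, in place of code of your own. Each camera call takes 0.05 s, during which the arm holds its last target.

### The job

Slide the reader's shutter one click, so that its open window uncovers the bar-code label (not on to the amber filter at the last stop). Then take the scanner off its blue pad, hold it level and steady over the middle of the label for a good second and a half, its lens about 6 cm above it and its scan line running along the label, and lay it gently back on the pad, lens down and along the pad, leaving the shutter open. Do not disturb the dishes or the mouse.

Things in the scene. Friction and masses are not known exactly. Their poses are not given: they have to be found in the camera images.
- reader: Cream bench-top reader, fixed: 220 mm along its x, 320 along its y, 75 high; origin under its centre, z up, yaw within 0.3 rad. On its top the shutter plate slides along y between two 10 mm high aluminium rails (x = -42 and +42 mm). At x = +60 to +100 mm is a black strip of sample wells with vials reaching 30 mm above the top.
- label (a point): Middle of the white bar-code label on the reader's top, 77 mm above the bench; the label is 62 mm along the reader's x and 28 mm along its y, its axes are the reader's. The shutter plate passes over it, its upper face 6 mm above the label.
- shutter (a joint): Steel shutter plate, 0 to 0.10 m, growing along the reader's +y. Three spring-clicked stops: 0 (start: blank steel over the label), 0.05 m (open window over it), 0.10 m (amber filter over it). It resists with up to about 6 N on leaving a stop; past half way between two stops it is drawn into the next, to within about 2 mm.
- fin (a point): Centre of the red upright fin that moves the shutter: 12 mm thick along the reader's y (the sliding direction), 46 mm along its x, 42 mm tall; this point is 21 mm below its top, 109.5 mm above the bench. It stands on a 4 mm steel tongue over the reader's top, on the robot's side of the plate. Moves with the shutter; axes are the reader's.
- scanner: Loose hand scanner, 0.2 kg, 200 mm long. Origin on its underside, x from handle to head, z up. Black handle 30 wide, 32 high, x -110 to +34 mm; grey head, yellow top, 66 wide, 42 high, x 34 to 90 mm. Lens under the head at x = 62, looks straight along -z; scan line along its y. Balances near x = 0. Lies flat on the pad, lens down, head roughly to the pad's +x.
- handle (a point): Point in the scanner's handle at x = 0, 18 mm above its underside: a good place to hold it across its 30 mm width.
- focus (a point): Point on the scanner's line of sight, 60 mm straight below the lens (scanner x = 62, z = -60 mm): it should lie on the middle of the label during the scan. Axes are the scanner's.
- pad: Blue pad fixed on the bench, 250 mm along its x, 130 mm along its y, 4 mm thick; origin under its centre. The reader and the pad may have changed sides.
- dish0: Clear round dish with a red knob, 64 mm across, 25 mm high; origin under its centre. Bystander.
- dish1: As dish0. Bystander.
- dish2: As dish0. Bystander.
- mouse: Black computer mouse 108 x 60 x 30 mm, origin under its centre. Bystander.

How it is judged:
By the outcome, as a careful person would: the job done as asked, in the order asked, and still so for the second after the job is handed in, with the robot touching nothing.
It also fails if it takes over 64 s, if anything falls off the work surface, if the arm or the gripper's body presses on something with over 40 N, if the wrist force passes 120 N, or if a joint passes its speed limit or range.

## Working session

There is one attempt and no reset: what is moved stays moved. The work goes in short steps, Python scripts to look and compute and a tool call to move; the robot and the scene stay as the last step left them, time stands still between calls to the robot, and variables do not carry over. Pictures are saved under pics/ and viewed, and the job is handed in when it is done.

Besides the shell and the picture viewer there is one more tool, called after "Emit:" by a JSON object that holds its "api" and its "payload", one argument or row to a line. jog_arm: Moves the arm, as the interface text tells. Its arguments: {"type":"object","properties":{"jaw":{"type":"array","items":{"type":"number"}},"linear":{"type":"array","items":{"type":"array","items":{"type":"number"}}},"delta_rot":{"type":"array","items":{"type":"array","items":{"type":"number"}}}},"required":["jaw","linear","delta_rot"]}

```bash
mkdir -p pics; ls
python3 - <<'E'
from workcell import bot
import cv2,numpy as np
print(bot.get_obs())
for n in ['top','side']:
    p,d=bot.camera(n); c=bot.calibration(n); print(n,c)
    cv2.imwrite(f'pics/{n}0.png',p[:,:,::-1]); np.savez(f'{n}0.npz',p=p,d=d,**{k:np.array(v) for k,v in c.items()})
    print((d>0).mean())
E
```

```text
pics
{'clock': 0.0, 'joint_pos': array([ 1.13299468e+00,  2.41418284e-01,  3.72362571e-03,  1.33523399e+00,
       -1.81525623e-05,  1.57082026e+00]), 'joint_vel': array([-0.00043855, -0.00054978,  0.00025188,  0.00056516, -0.00079281,
        0.00087616]), 'tau': array([-1.60425305e-03, -3.72317004e+01,  2.52409476e+01,  1.68732530e-02,
       -2.09082731e-05,  6.34782520e-07]), 'eef_pos': array([0.21172071, 0.45228797, 0.24741007]), 'tool_rot': array([ 8.43791892e-01,  5.36669457e-01, -8.94731504e-04,  5.79854886e-04]), 'ft_force': array([-0.06959006, -0.33988586, -0.18007426]), 'ft_torque': array([-0.01036727, -0.01282283, -0.00435148]), 'grip_width': 0.08546686000717328}
top {'fovy': 56.16362185609071, 'cx': 281.0525102718391, 'cy': 211.92983816195974, 'origin': array([ 0.516841  , -0.03428527,  0.96677864]), 'orientation': array([-0.69965892,  0.7132638 , -0.02690984,  0.03174924])}
0.9961394557823129
side {'fovy': 42.072461693178305, 'cx': 280.0507557794388, 'cy': 228.24832952391395, 'origin': array([ 0.41477924, -0.91087863,  1.01581514]), 'orientation': array([ 0.92071053, -0.1161054 ,  0.0377903 , -0.37065286])}
0.9958248299319727
```

View pics/top0.png

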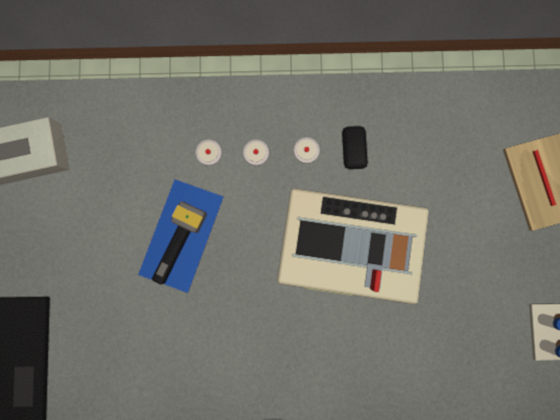

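View pics/side0.png

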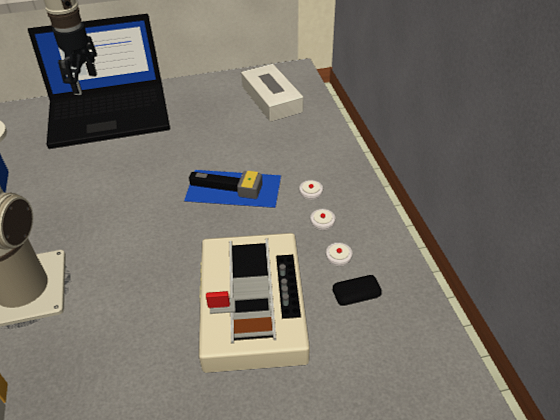

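```bash
cat > h.py <<'E'
import numpy as np,cv2
from scipy.spatial.transform import Rotation as R
def load(n): 
    z=np.load(n+'.npz'); return {k:z[k] for k in z}
def f(c): return 210/np.tan(np.radians(float(c['fovy']))/2)
def cloud(c):
    d=c['d'];v,u=np.mgrid[0:420,0:560]
    P=np.stack([(u-c['cx'])/f(c)*d,(v-c['cy'])/f(c)*d,d],-1)
    return R.from_quat(c['orientation']).apply(P.reshape(-1,3)).reshape(420,560,3)+c['origin']
def ray(c,uv,z):
    uv=np.atleast_2d(uv).astype(float)
    D=np.c_[(uv[:,0]-c['cx'])/f(c),(uv[:,1]-c['cy'])/f(c),np.ones(len(uv))]
    D=R.from_quat(c['orientation']).apply(D)
    t=(z-c['origin'][2])/D[:,2]
    return c['origin']+D*t[:,None]
def proj(c,X):
    X=np.atleast_2d(X); q=R.from_quat(c['orientation']).inv().apply(X-c['origin'])
    return np.c_[q[:,0]/q[:,2]*f(c)+c['cx'],q[:,1]/q[:,2]*f(c)+c['cy']]
def big(m):
    n,l,s,_=cv2.connectedComponentsWithStats(m.astype(np.uint8)); k=1+np.argmax(s[1:,4]); return l==k
def rect(xy):
    r=cv2.minAreaRect((xy[:,:2]*1000).astype(np.float32)); return r
def contour_pts(m):
    cs,_=cv2.findContours(m.astype(np.uint8),cv2.RETR_EXTERNAL,cv2.CHAIN_APPROX_NONE)
    return max(cs,key=len)[:,0]
E
python3 - <<'E'
from h import *
for n in ['top0','side0']:
    c=load(n);C=cloud(c);p=c['p'].astype(int);hsv=cv2.cvtColor(c['p'],cv2.COLOR_RGB2HSV).astype(int)
    r,g,b=p[...,0],p[...,1],p[...,2]
    z=C[...,2]
    work=(C[...,0]>.2)&(C[...,0]<.9)&(abs(C[...,1])<.45)
    print(n,'bench z median',np.median(z[(abs(r-g)<12)&work&(abs(z)<.03)]))
    H=hsv[...,0];S=hsv[...,1];V=hsv[...,2]
    M={'pad':(H>105)&(H<125)&(S>150)&(V>70)&work&(z<.02),
       'cream':(H>12)&(H<35)&(S>25)&(V>170)&work&(z>.068)&(z<.082),
       'red':((H<5)|(H>175))&(S>150)&work&(z>.06),
       'yellow':(H>18)&(H<32)&(S>150)&work&(V>100),
       'black':(V<45)&work&(z>.015)&(z<.06),}
    for k,m in M.items():
        if m.sum()<5: print(k,'none');continue
        m=big(m); uv=contour_pts(m)
        zz=np.median(z[m]); 
        X=ray(c,uv,zz); rr=rect(X)
        print(k,m.sum(),'z',np.round(np.percentile(z[m],[5,50,95]),4),'rect',np.round(rr[0],1),np.round(rr[1],1),round(rr[2],1),'px',uv.mean(0).round(1),'meanxy',np.round(C[m].mean(0),4))
E
python3 - <<'E'
import cv2
p=cv2.imread('pics/top0.png')
cv2.imwrite('pics/top0c.png',cv2.resize(p[180:310,130:440],None,fx=2.5,fy=2.5,interpolation=cv2.INTER_CUBIC))
E
```

```text
top0 bench z median -0.0001922806801584187
pad 3631 z [0.001  0.0039 0.0069] rect [545.1 218.3] [126.9 246.3] 69.3 px [180.6 234.6] meanxy [0.5442 0.2171 0.004 ]
cream 6600 z [0.0718 0.0745 0.0771] rect [ 512.5 -190.7] [311.7 213. ] 80.4 px [353.8 246.1] meanxy [ 0.4968 -0.1858  0.0745]
red 158 z [0.1024 0.1283 0.1316] rect [ 438.  -224.8] [16.4 42.7] 80.6 px [375.6 280.1] meanxy [ 0.4384 -0.225   0.1285]
yellow 310 z [0.0441 0.0468 0.0492] rect [587.3 191.6] [63.8 27.6] 63.9 px [187.  216.3] meanxy [0.5871 0.1912 0.0497]
black 921 z [0.0201 0.0286 0.032 ] rect [ 748.4 -209. ] [102.2  55.9] 1.4 px [354.3 147.3] meanxy [ 0.7487 -0.2092  0.0278]
side0 bench z median -0.0002632837806109123
pad 1463 z [0.     0.0037 0.0074] rect [545.1 218. ] [129.9 247.4] 69.4 px [237.1 193.9] meanxy [0.5505 0.1898 0.0037]
cream 6128 z [0.0708 0.0743 0.0774] rect [ 512.2 -194.4] [319.5 215.4] 80.3 px [250.8 297.6] meanxy [ 0.4977 -0.2155  0.0743]
red 327 z [0.0948 0.1179 0.1311] rect [ 437.3 -233.8] [38.2 46.4] 81.2 px [217.5 299.1] meanxy [ 0.4373 -0.2327  0.1159]
yellow 176 z [0.0432 0.0466 0.0498] rect [587.5 193.2] [66.4 29.9] 63.4 px [249.2 178.8] meanxy [0.5875 0.1933 0.0463]
black 990 z [0.018  0.028  0.0323] rect [ 748.2 -219.2] [104.6  63.6] 1.1 px [356.5 289.5] meanxy [ 0.7487 -0.2182  0.0269]
```

View pics/top0c.png

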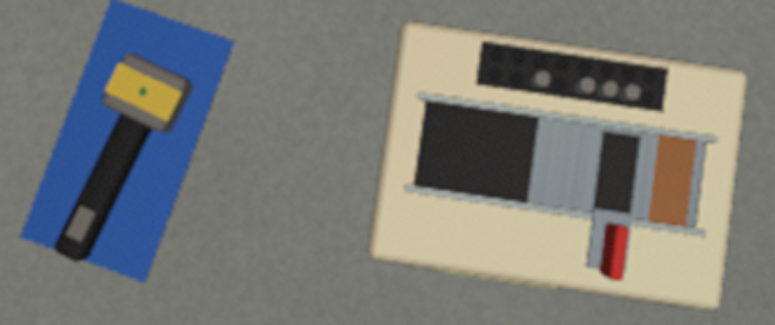

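Run:
```python
from h import *
yaw=np.radians(-9.65);ex=np.array([np.cos(yaw),np.sin(yaw)]);ey=np.array([-ex[1],ex[0]])
O=np.array([.5123,-.193])
for n in ['top0','side0']:
    c=load(n);C=cloud(c);hsv=cv2.cvtColor(c['p'],cv2.COLOR_RGB2HSV).astype(int)
    H,S,V=[hsv[...,i] for i in range(3)]
    def fr(P): return np.c_[(P[:,:2]-O)@ex,(P[:,:2]-O)@ey]*1000
    m=((H<6)|(H>174))&(S>130)&(C[...,2]>.085)&(C[...,2]<.15)&(C[...,0]<.6)&(C[...,0]>.3)&(C[...,1]<0)
    P=C[m]; q=fr(P)
    t=P[:,2]>.127
    print(n,'all ranges',np.percentile(q,[2,50,98],axis=0).round(1).tolist(),'topface',np.percentile(q[t],[3,50,97],axis=0).round(1).tolist(),t.sum())
    print(V[m][t][:30])
    # amber
    a=big((H>5)&(H<18)&(S>110)&(C[...,2]>.06)&(C[...,2]<.1)); X=ray(c,contour_pts(a),.082)
    q=fr(X);print('amber',q.min(0).round(1),q.max(0).round(1), rect(X)[2])
    w=(V<60)&(C[...,2]>.06)&(C[...,2]<.1)
    nl,l,s,_=cv2.connectedComponentsWithStats(w.astype(np.uint8))
    for k in range(1,nl):
        if s[k,4]>60:
            q=fr(ray(c,contour_pts(l==k),.08)); print('dark',q.min(0).round(1),q.max(0).round(1),s[k,4],np.median(C[l==k][:,2]).round(4))
    cr=fr(C[(C[...,2]>.07)&(C[...,2]<.08)&(abs(C[...,0]-.51)<.2)&(abs(C[...,1]+.19)<.25)])
    print('reader top extents',np.percentile(cr,[.3,99.7],axis=0).round(1))
```

```text
top0 all ranges [[-88.4, -51.4], [-67.8, -43.7], [-46.9, -42.1]] topface [[-87.6, -51.4], [-67.4, -46.9], [-47.3, -42.5]] 96
[132 121 160 172 171 164 129 167 181 186 139 171 183 187 179 145 174 183
 186 175 152 178 184 186 170 159 180 186 185 116]
amber [ -37.8 -113.2] [ 37.9 -82. ] 80.46683502197266
dark [ 62.1 -79.6] [97.3 85.6] 950 0.0788
dark [-37.3  29.1] [ 37.3 128.3] 1467 0.0756
dark [-33.2 -62.9] [ 33.2 -32.9] 400 0.0754
reader top extents [[-106.8 -155.2]
 [ 109.   159.6]]
side0 all ranges [[-88.8, -55.5], [-67.3, -52.4], [-46.3, -43.3]] topface [[-87.4, -55.3], [-66.8, -49.9], [-48.2, -42.8]] 96
[164 165 176 175 174 181 186 190 195 196 197 191 189 204 205 202 197 197
 197 199 198 196 198 197 197 197 198 196 198 198]
amber [ -37.3 -113.3] [ 38.7 -79.8] 80.43562316894531
dark [-295.3  904.5] [-265.6  996.1] 62 0.079
dark [-648.8  854. ] [-606.6  937. ] 65 0.0803
dark [-38.5  31.3] [ 38.1 126.3] 1086 0.0756
dark [ 61.1 -83.6] [98.6 86.1] 858 0.0789
dark [-34.5 -60.6] [ 34.3 -30.7] 381 0.0755
dark [ -37.7 -126.6] [  38.3 -122.6] 69 0.0763
reader top extents [[-106.8 -156.9]
 [ 108.9  158.9]]
```

```bash
cat > go.py <<'E'
import sys
from h import *
from workcell import bot
def go(x,y,z,ang=None,cmd=None):
    o=bot.get_obs(); Rm=R.from_quat(o['tool_rot']).as_matrix(); p=np.array(o['eef_pos'])
    a=np.degrees(np.arctan2(Rm[1,0],Rm[0,0]))
    print('t',round(o['clock'],2),'tcp',p.round(4),'ang',round(a,2),'tilt',np.degrees(np.arccos(-Rm[2,2])).round(2),'F',np.round(o['ft_force'],1),'w',round(o['grip_width'],4))
    d=np.array([x,y,z])-p
    print('linear mm',(Rm.T@d*1000).round(1),'rotz tool', None if ang is None else round(-(ang-a),2),'dist',np.linalg.norm(d).round(4))
if __name__=='__main__':
    v=[float(t) for t in sys.argv[1:]]; go(*v)
E
python3 go.py .438 -.229 .2 80.35
```

```text
t 0.1 tcp [0.2117 0.4524 0.2475] ang 64.92 tilt 0.11 F [-0.1 -0.2  0.4] w 0.0857
linear mm [-521.1  493.8   48.5] rotz tool -15.43 dist 0.7195
```

Emit:
{"api": "jog_arm", "payload": {
  "jaw": [0, 0, 0, 0, 0, 0, 0, 0],
  "linear": [
    [-0.005, 0.005, 0],
    [-0.017, 0.016, 0],
    [-0.034, 0.032, 0],
    [-0.056, 0.053, 0],
    [-0.08, 0.076, 0],
    [-0.106, 0.1, 0],
    [-0.132, 0.125, 0],
    [-0.158, 0.15, 0]
  ],
  "delta_rot": [
    [0, 0, 0],
    [0, 0, 0],
    [0, 0, 0],
    [0, 0, 0],
    [0, 0, 0],
    [0, 0, 0],
    [0, 0, 0],
    [0, 0, 0]
  ]
}}

```text
clock: 0.77
eef_pos: [0.2806, 0.2441, 0.2481]
tool_rot: [0.844, 0.537, -0.0, 0.0]
ft_force: [0.6, 0.1, 0.4]
grip_width: 0.0851
```

Emit:
{"api": "jog_arm", "payload": {
  "jaw": [0, 0, 0, 0, 0, 0, 0, 0],
  "linear": [
    [-0.026, 0.025, 0],
    [-0.052, 0.049, 0],
    [-0.078, 0.074, 0],
    [-0.104, 0.098, 0],
    [-0.13, 0.123, 0],
    [-0.156, 0.148, 0],
    [-0.182, 0.172, 0],
    [-0.208, 0.197, 0]
  ],
  "delta_rot": [
    [0, 0, 0],
    [0, 0, 0],
    [0, 0, 0],
    [0, 0, 0],
    [0, 0, 0],
    [0, 0, 0],
    [0, 0, 0],
    [0, 0, 0]
  ]
}}

```text
clock: 1.43
eef_pos: [0.3706, -0.0278, 0.2483]
tool_rot: [0.844, 0.536, 0.0, 0.0]
ft_force: [1.1, 0.4, -0.9]
grip_width: 0.0853
```

Emit:
{"api": "jog_arm", "payload": {
  "jaw": [0, 0, 0, 0, 0, 0, 0, 0],
  "linear": [
    [-0.026, 0.025, 0],
    [-0.052, 0.049, 0],
    [-0.078, 0.074, 0],
    [-0.104, 0.098, 0],
    [-0.125, 0.119, 0.01],
    [-0.142, 0.135, 0.02],
    [-0.152, 0.144, 0.03],
    [-0.155, 0.147, 0.04]
  ],
  "delta_rot": [
    [0, 0, -1],
    [0, 0, -3],
    [0, 0, -6],
    [0, 0, -9],
    [0, 0, -12],
    [0, 0, -14],
    [0, 0, -15],
    [0, 0, -15.4]
  ]
}}

```text
clock: 2.1
eef_pos: [0.4384, -0.2307, 0.2073]
tool_rot: [0.765, 0.644, -0.0, 0.0]
ft_force: [0.7, -0.5, 0.5]
grip_width: 0.0854
```

Run:
```python
from h import *
from go import go
from workcell import bot
go(.438,-.229,.116,80.35)
c=bot.calibration('wrist');p,d=bot.camera('wrist')
cv2.imwrite('pics/w1.png',p[:,:,::-1]);np.savez('w1.npz',p=p,d=d,**{k:np.array(v) for k,v in c.items()})
c=load('w1');C=cloud(c);hsv=cv2.cvtColor(p,cv2.COLOR_RGB2HSV).astype(int);H,S,V=[hsv[...,i] for i in range(3)]
m=big(((H<6)|(H>174))&(S>130)&(C[...,2]>.085)&(C[...,2]<.15))
t=m&(C[...,2]>.126)
r=rect(ray(c,contour_pts(t),.1305));print(r,c['origin'])
```

```text
t 2.1 tcp [ 0.4384 -0.2307  0.2073] ang 80.18 tilt 0.03 F [ 0.7 -0.5  0.5] w 0.0854
linear mm [ 1.7 -0.6 91.3] rotz tool -0.17 dist 0.0913
((436.5662841796875, -228.9734649658203), (11.255467414855957, 44.90451431274414), 80.1280288696289) [ 0.37097331 -0.21891994  0.33192815]
```

View pics/w1.png

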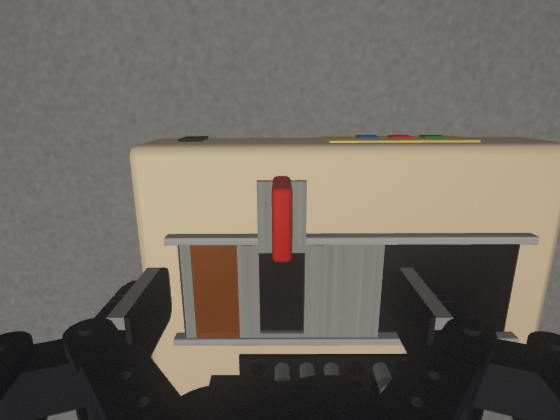

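Emit:
{"api": "jog_arm", "payload": {
  "jaw": [0, 0, 0, 0, 0, 0, 0, 0],
  "linear": [
    [0.001, 0, 0.008],
    [0.0015, 0, 0.022],
    [0.0015, 0, 0.04],
    [0.0015, 0, 0.058],
    [0.0015, 0, 0.074],
    [0.0015, 0, 0.085],
    [0.0015, 0, 0.091],
    [0.0015, 0, 0.091]
  ],
  "delta_rot": [
    [0, 0, 0],
    [0, 0, 0],
    [0, 0, 0],
    [0, 0, 0],
    [0, 0, 0],
    [0, 0, 0],
    [0, 0, 0],
    [0, 0, 0]
  ]
}}

```text
clock: 2.82
eef_pos: [0.4377, -0.2254, 0.1163]
tool_rot: [0.764, 0.645, -0.0, -0.001]
ft_force: [-0.9, 0.7, 0.6]
grip_width: 0.0855
```

Emit:
{"api": "jog_arm", "payload": {
  "jaw": [0.3, 0.5, 0.7, 0.8, 0.9, 1, 1, 1],
  "linear": [
    [0, 0, 0],
    [0, 0, 0],
    [0, 0, 0],
    [0, 0, 0],
    [0, 0, 0],
    [0, 0, 0],
    [0, 0, 0],
    [0, 0, 0]
  ],
  "delta_rot": [
    [0, 0, 0],
    [0, 0, 0],
    [0, 0, 0],
    [0, 0, 0],
    [0, 0, 0],
    [0, 0, 0],
    [0, 0, 0],
    [0, 0, 0]
  ]
}}

```text
clock: 3.48
eef_pos: [0.4389, -0.2279, 0.1179]
tool_rot: [0.764, 0.645, -0.0, 0.001]
ft_force: [-2.1, -3.2, 4.0]
grip_width: 0.0111
```

```bash
python3 go.py .438 -.229 .116 80.35
```

```text
t 3.48 tcp [ 0.4389 -0.2279  0.1179] ang 80.28 tilt 0.12 F [-2.1 -3.2  4. ] w 0.0111
linear mm [-1.2 -0.7  1.9] rotz tool -0.07 dist 0.0023
```

Emit:
{"api": "jog_arm", "payload": {
  "jaw": [1, 1, 1, 1, 1, 1, 1, 1],
  "linear": [
    [0.004, 0, 0],
    [0.012, 0, 0],
    [0.02, 0, 0],
    [0.028, 0, 0],
    [0.036, 0, 0],
    [0.043, 0, 0],
    [0.048, 0, 0],
    [0.048, 0, 0]
  ],
  "delta_rot": [
    [0, 0, 0],
    [0, 0, 0],
    [0, 0, 0],
    [0, 0, 0],
    [0, 0, 0],
    [0, 0, 0],
    [0, 0, 0],
    [0, 0, 0]
  ]
}}

```text
clock: 4.15
eef_pos: [0.4472, -0.1787, 0.1179]
tool_rot: [0.764, 0.645, 0.0, 0.0]
ft_force: [-2.4, -1.0, 5.7]
grip_width: 0.0113
```

```bash
python3 go.py .4473 -.1786 .1179 80.35
```

```text
t 4.15 tcp [ 0.4472 -0.1787  0.1179] ang 80.38 tilt 0.04 F [-2.4 -1.   5.7] w 0.0113
linear mm [ 0.1  0.1 -0. ] rotz tool 0.03 dist 0.0001
```

Emit:
{"api": "jog_arm", "payload": {
  "jaw": [0.8, 0.6, 0.4, 0.2, 0, 0, 0, 0],
  "linear": [
    [0, 0, 0],
    [0, 0, 0],
    [0, 0, 0],
    [0, 0, 0],
    [0, 0, 0],
    [0, 0, 0],
    [0, 0, 0],
    [0, 0, 0]
  ],
  "delta_rot": [
    [0, 0, 0],
    [0, 0, 0],
    [0, 0, 0],
    [0, 0, 0],
    [0, 0, 0],
    [0, 0, 0],
    [0, 0, 0],
    [0, 0, 0]
  ]
}}

```text
clock: 4.82
eef_pos: [0.4468, -0.1797, 0.1173]
tool_rot: [0.764, 0.645, 0.0, -0.0]
ft_force: [-1.0, -0.7, -0.4]
grip_width: 0.0852
```

Emit:
{"api": "jog_arm", "payload": {
  "jaw": [0, 0, 0, 0, 0, 0, 0, 0],
  "linear": [
    [0, 0, -0.005],
    [0, 0, -0.02],
    [0, 0, -0.04],
    [0, 0, -0.06],
    [0, 0, -0.08],
    [0, 0, -0.1],
    [0, 0, -0.115],
    [0, 0, -0.12]
  ],
  "delta_rot": [
    [0, 0, 0],
    [0, 0, 0],
    [0, 0, 0],
    [0, 0, 0],
    [0, 0, 0],
    [0, 0, 0],
    [0, 0, 0],
    [0, 0, 0]
  ]
}}

```text
clock: 5.48
eef_pos: [0.4481, -0.1802, 0.2404]
tool_rot: [0.764, 0.645, 0.001, 0.002]
ft_force: [0.2, -0.6, 0.1]
grip_width: 0.0853
```

Run:
```python
from h import *
from go import go
from workcell import bot
go(.5316,.2189,.23,63.9)
for n in ['wrist','side','top']:
    c=bot.calibration(n);p,d=bot.camera(n)
    cv2.imwrite(f'pics/{n}2.png',p[:,:,::-1]);np.savez(f'{n}2.npz',p=p,d=d,**{k:np.array(v) for k,v in c.items()})
```

```text
t 5.48 tcp [ 0.4481 -0.1802  0.2404] ang 80.31 tilt 0.29 F [ 0.2 -0.6  0.1] w 0.0853
linear mm [407.5  15.1  10. ] rotz tool 16.41 dist 0.4079
```

View pics/wrist2.png

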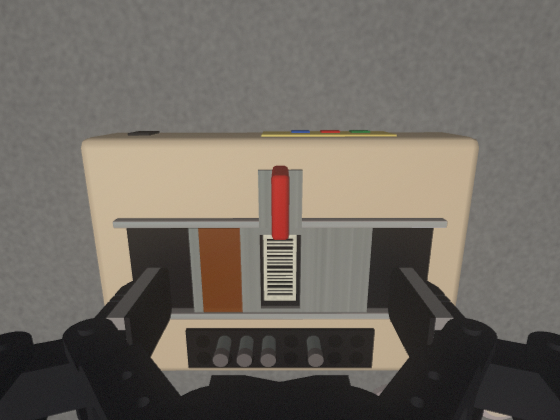

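View pics/side2.png

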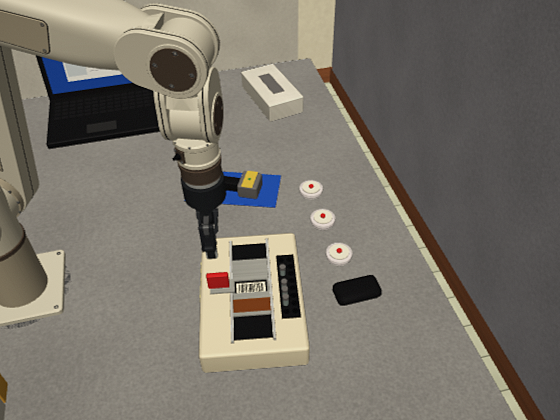

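View pics/top2.png

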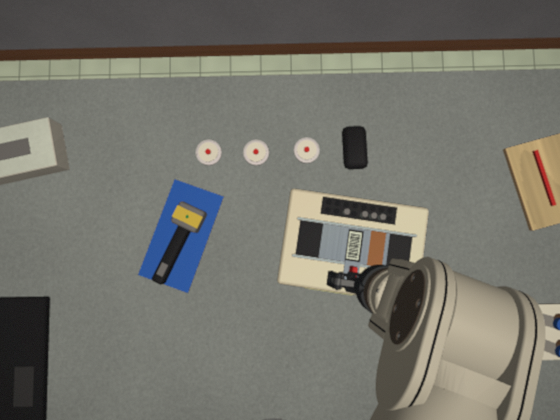

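```bash
cat > meas.py <<'E'
from h import *
def label(n):
    c=load(n);C=cloud(c);hsv=cv2.cvtColor(c['p'],cv2.COLOR_RGB2HSV).astype(int);S,V=hsv[...,1],hsv[...,2]
    yaw=np.radians(-9.65);ex=np.array([np.cos(yaw),np.sin(yaw)]);ey=np.array([-ex[1],ex[0]])
    q=np.stack([(C[...,:2]-[.5123,-.193])@ex,(C[...,:2]-[.5123,-.193])@ey],-1)
    m=(abs(q[...,0])<.034)&(abs(q[...,1])<.022)&(V>135)&(S<75)&(C[...,2]>.06)&(C[...,2]<.0805)
    m=cv2.morphologyEx(m.astype(np.uint8),cv2.MORPH_CLOSE,np.ones((5,5)))>0
    m=big(m); X=ray(c,contour_pts(m),.077); r=rect(X); z=C[m][:,2]
    print(n,'label',np.round(r[0],1),np.round(r[1],1),round(r[2],2),'z',np.median(z).round(4),m.sum())
def scanner(n):
    c=load(n);C=cloud(c);z=C[...,2]
    hsv=cv2.cvtColor(c['p'],cv2.COLOR_RGB2HSV).astype(int)
    w=(abs(C[...,0]-.545)<.14)&(abs(C[...,1]-.218)<.14)&(z>-.01)&(z<.07)
    notblue=~((hsv[...,0]>100)&(hsv[...,0]<130)&(hsv[...,1]>120))
    m=big(w&(z>.020)&notblue)
    P=C[m]
    ha=m&(z>.025)&(z<.041)&(hsv[...,2]<70)
    hd=m&(z>.041)
    H=C[big(ha)];D=C[hd]
    print(n,'handle z',np.percentile(H[:,2],[10,50,90]).round(4),'head z',np.percentile(D[:,2],[10,50,90]).round(4))
    rh=rect(ray(c,contour_pts(big(ha)),.036));rd=rect(ray(c,contour_pts(big(hd)),.046))
    print(' handle rect',[np.round(v,1) for v in rh],' head rect',[np.round(v,1) for v in rd])
    yl=big((hsv[...,0]>18)&(hsv[...,0]<32)&(hsv[...,1]>150)&w);ry=rect(ray(c,contour_pts(yl),.046)); print(' yellow',[np.round(v,1) for v in ry])
    vx,vy,x0,y0=cv2.fitLine((H[:,:2]*1000).astype(np.float32),cv2.DIST_L2,0,.01,.01).ravel();print(' handle line ang',np.degrees(np.arctan2(vy,vx)).round(2),x0.round(1),y0.round(1))
    a=np.radians(-26);e=np.array([np.cos(a),np.sin(a)]);s=P[:,:2]@e*1000;t=P[:,:2]@[-e[1],e[0]]*1000
    print(' along',np.percentile(s,[.3,99.7]).round(1),'across head',np.percentile(D[:,:2]@[-e[1],e[0]]*1000,[1,99]).round(1),'head along',np.percentile(D[:,:2]@e*1000,[1,99]).round(1),'across handle',np.percentile(H[:,:2]@[-e[1],e[0]]*1000,[1,50,99]).round(1))
if __name__=='__main__':
    for n in ['wrist2','side2','top2']: label(n)
    for n in ['top0','side0']: scanner(n)
E
python3 meas.py
```

```text
wrist2 label [ 513.6 -191.1] [27.7 60.6] 80.28 z 0.0761 2033
side2 label [ 511.7 -193. ] [35.1 63.5] 75.3 z 0.077 356
top2 label [ 512.2 -194. ] [39.9 63.7] 75.34 z 0.0765 413
top0 handle z [0.0315 0.0351 0.0372] head z [0.0436 0.0462 0.0484]
 handle rect [array([498.4, 233.8]), array([ 30.1, 141.3]), np.float64(63.8)]  head rect [array([588.8, 191.7]), array([66.9, 54.3]), np.float64(63.1)]
 yellow [array([587.3, 191.8]), array([63.9, 27.6]), np.float64(63.9)]
 handle line ang -25.99 502.9 231.6
 along [275.3 471.5] across head [397.9 462.6] head along [418.5 471.2] across handle [415.9 428.  443.9]
side0 handle z [0.028  0.0341 0.038 ] head z [0.0423 0.0457 0.0487]
 handle rect [array([495.9, 228.6]), array([ 39.8, 139.4]), np.float64(63.2)]  head rect [array([589.3, 189.4]), array([72.9, 54.9]), np.float64(63.9)]
 yellow [array([587.6, 193.8]), array([66.5, 29.9]), np.float64(63.4)]
 handle line ang -25.4 500.7 229.3
 along [274.2 473.4] across head [394.6 463.2] head along [418.  471.9] across handle [413.2 423.2 444.4]
```

Emit:
{"api": "jog_arm", "payload": {
  "jaw": [0, 0, 0, 0, 0, 0, 0, 0],
  "linear": [
    [0.006, 0, 0],
    [0.02, 0, 0],
    [0.042, 0.001, 0],
    [0.072, 0.002, 0],
    [0.106, 0.004, 0],
    [0.14, 0.005, 0],
    [0.174, 0.006, 0],
    [0.208, 0.008, 0]
  ],
  "delta_rot": [
    [0, 0, 0],
    [0, 0, 0],
    [0, 0, 0],
    [0, 0, 0],
    [0, 0, 0],
    [0, 0, 0],
    [0, 0, 0],
    [0, 0, 0]
  ]
}}

```text
clock: 6.3
eef_pos: [0.4887, 0.0259, 0.2358]
tool_rot: [0.764, 0.645, -0.001, -0.001]
ft_force: [1.4, -0.1, 0.1]
grip_width: 0.0853
```

Emit:
{"api": "jog_arm", "payload": {
  "jaw": [0, 0, 0, 0, 0, 0, 0, 0],
  "linear": [
    [0.034, 0.001, 0],
    [0.068, 0.002, 0],
    [0.102, 0.004, 0.005],
    [0.134, 0.005, 0.01],
    [0.162, 0.006, 0.02],
    [0.183, 0.007, 0.03],
    [0.195, 0.008, 0.035],
    [0.199, 0.008, 0.04]
  ],
  "delta_rot": [
    [0, 0, 1],
    [0, 0, 3],
    [0, 0, 6],
    [0, 0, 9],
    [0, 0, 12],
    [0, 0, 14.5],
    [0, 0, 16],
    [0, 0, 16.5]
  ]
}}

```text
clock: 6.97
eef_pos: [0.53, 0.2211, 0.1946]
tool_rot: [0.848, 0.53, -0.002, -0.001]
ft_force: [1.2, -0.5, 1.0]
grip_width: 0.0855
```

Run:
```python
from h import *
from go import go
from meas import scanner,label
from workcell import bot
go(.533,.218,.023,63.8)
for n in ['wrist','top']:
    c=bot.calibration(n);p,d=bot.camera(n)
    cv2.imwrite(f'pics/{n}3.png',p[:,:,::-1]);np.savez(f'{n}3.npz',p=p,d=d,**{k:np.array(v) for k,v in c.items()})
scanner('wrist3')
go(.533,.218,.023,63.8)
```

```text
t 6.97 tcp [0.53   0.2211 0.1946] ang 63.95 tilt 0.21 F [ 1.2 -0.5  1. ] w 0.0855
linear mm [ -1.    4.5 171.6] rotz tool 0.15 dist 0.1717
wrist3 handle z [0.0326 0.0347 0.0358] head z [0.0438 0.0455 0.0466]
 handle rect [array([501.4, 238.7]), array([ 56.7, 143.8]), np.float64(62.7)]  head rect [array([585.9, 193.7]), array([66. , 54.1]), np.float64(63.9)]
 yellow [array([588.5, 192.4]), array([65.3, 30.1]), np.float64(63.1)]
 handle line ang -26.29 501.9 235.6
 along [274.3 470. ] across head [399. 463.] head along [417.7 469.9] across handle [417.  431.6 447.8]
t 7.07 tcp [0.5296 0.2192 0.1949] ang 63.93 tilt 0.27 F [ 0.   0.4 -0.4] w 0.0853
linear mm [  1.    4.  171.9] rotz tool 0.13 dist 0.1719
```

View pics/wrist3.png

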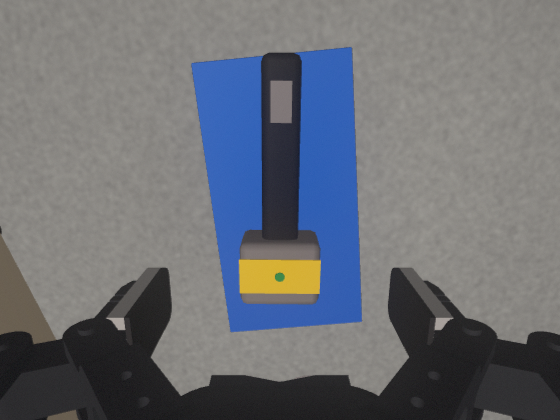

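Emit:
{"api": "jog_arm", "payload": {
  "jaw": [0, 0, 0, 0, 0, 0, 0, 0],
  "linear": [
    [0.001, 0.001, 0.01],
    [0.0015, 0.002, 0.03],
    [0.0015, 0.003, 0.056],
    [0.0015, 0.004, 0.084],
    [0.0015, 0.004, 0.11],
    [0.0015, 0.004, 0.132],
    [0.0015, 0.004, 0.148],
    [0.0015, 0.004, 0.154]
  ],
  "delta_rot": [
    [0, 0, 0],
    [0, 0, 0],
    [0, 0, 0],
    [0, 0, 0],
    [0, 0, 0],
    [0, 0, 0],
    [0, 0, 0],
    [0, 0, 0]
  ]
}}

```text
clock: 7.73
eef_pos: [0.5333, 0.2162, 0.0403]
tool_rot: [0.849, 0.528, -0.003, -0.0]
ft_force: [0.7, 0.0, -0.4]
grip_width: 0.0854
```

Emit:
{"api": "jog_arm", "payload": {
  "jaw": [0, 0, 0, 0, 0, 0, 0, 0],
  "linear": [
    [0, 0, 0.004],
    [0, 0, 0.009],
    [0, 0, 0.013],
    [0, 0, 0.016],
    [0, 0, 0.0175],
    [0, 0, 0.0175],
    [0, 0, 0.0175],
    [0, 0, 0.0175]
  ],
  "delta_rot": [
    [0, 0, 0],
    [0, 0, 0],
    [0, 0, 0],
    [0, 0, 0],
    [0, 0, 0],
    [0, 0, 0],
    [0, 0, 0],
    [0, 0, 0]
  ]
}}

```text
clock: 8.4
eef_pos: [0.5356, 0.2186, 0.0262]
tool_rot: [0.849, 0.529, 0.0, 0.0]
ft_force: [-0.5, -0.4, 0.1]
grip_width: 0.0855
```

```bash
python3 go.py .533 .2185 .023 63.8
```

```text
t 8.4 tcp [0.5356 0.2186 0.0262] ang 63.83 tilt 0.05 F [-0.5 -0.4  0.1] w 0.0855
linear mm [-1.3 -2.3  3.2] rotz tool 0.03 dist 0.0042
```

Emit:
{"api": "jog_arm", "payload": {
  "jaw": [0, 0, 0, 0.3, 0.5, 0.7, 0.85, 1],
  "linear": [
    [-0.0005, -0.001, 0.001],
    [-0.001, -0.001, 0.002],
    [-0.001, -0.001, 0.002],
    [-0.001, -0.001, 0.002],
    [-0.001, -0.001, 0.002],
    [-0.001, -0.001, 0.002],
    [-0.001, -0.001, 0.002],
    [-0.001, -0.001, 0.002]
  ],
  "delta_rot": [
    [0, 0, 0],
    [0, 0, 0],
    [0, 0, 0],
    [0, 0, 0],
    [0, 0, 0],
    [0, 0, 0],
    [0, 0, 0],
    [0, 0, 0]
  ]
}}

```text
clock: 9.07
eef_pos: [0.5344, 0.2182, 0.0243]
tool_rot: [0.849, 0.529, 0.001, 0.0]
ft_force: [1.5, 0.5, -1.8]
grip_width: 0.0294
```

Emit:
{"api": "jog_arm", "payload": {
  "jaw": [1, 1, 1, 1, 1, 1, 1, 1],
  "linear": [
    [0, 0, 0],
    [0, 0, 0],
    [0, 0, 0],
    [0, 0, 0],
    [0, 0, 0],
    [0, 0, 0],
    [0, 0, 0],
    [0, 0, 0]
  ],
  "delta_rot": [
    [0, 0, 0],
    [0, 0, 0],
    [0, 0, 0],
    [0, 0, 0],
    [0, 0, 0],
    [0, 0, 0],
    [0, 0, 0],
    [0, 0, 0]
  ]
}}

```text
clock: 9.73
eef_pos: [0.5344, 0.2182, 0.0241]
tool_rot: [0.849, 0.529, 0.0, 0.0]
ft_force: [0.4, -1.1, 3.1]
grip_width: 0.029
```

```bash
python3 go.py .533 .2185 .16 63.8
```

```text
t 9.73 tcp [0.5344 0.2182 0.0241] ang 63.82 tilt 0.05 F [ 0.4 -1.1  3.1] w 0.029
linear mm [  -0.2   -1.3 -135.9] rotz tool 0.02 dist 0.1359
```

Emit:
{"api": "jog_arm", "payload": {
  "jaw": [1, 1, 1, 1, 1, 1, 1, 1],
  "linear": [
    [0, 0, -0.003],
    [0, 0, -0.01],
    [0, 0, -0.025],
    [0, 0, -0.05],
    [0, 0, -0.08],
    [0, 0, -0.115],
    [0, 0, -0.145],
    [0, 0, -0.165]
  ],
  "delta_rot": [
    [0, 0, 0],
    [0, 0, 0],
    [0, 0, 0],
    [0, 0, 0],
    [0, 0, 0],
    [0, 0, 0],
    [0, 0, 0],
    [0, 0, 0]
  ]
}}

```text
clock: 10.4
eef_pos: [0.5343, 0.2181, 0.1921]
tool_rot: [0.849, 0.529, 0.001, 0.0]
ft_force: [0.2, 0.3, -1.7]
grip_width: 0.0287
```

Emit:
{"api": "jog_arm", "payload": {
  "jaw": [1, 1, 1, 1, 1, 1, 1, 1],
  "linear": [
    [0, 0, -0.005],
    [0, 0, -0.005],
    [0, 0, -0.005],
    [0, 0, -0.005],
    [0, 0, -0.005],
    [0, 0, -0.005],
    [0, 0, -0.005],
    [0, 0, -0.005]
  ],
  "delta_rot": [
    [0, 0, 1],
    [0, 0, 4],
    [0, 0, 8],
    [0, 0, 13],
    [0, 0, 18],
    [0, 0, 23],
    [0, 0, 28],
    [0, 0, 33]
  ]
}}

```text
clock: 11.07
eef_pos: [0.5327, 0.2174, 0.1917]
tool_rot: [0.965, 0.263, -0.002, 0.0]
ft_force: [0.4, -1.2, -2.5]
grip_width: 0.029
```

Run:
```python
from h import *
from go import go
from workcell import bot
go(.5232,-.1319,.19,-9.65)
for n in ['side']:
    c=bot.calibration(n);p,d=bot.camera(n)
    cv2.imwrite(f'pics/{n}4.png',p[:,:,::-1])
```

```text
t 11.07 tcp [0.5327 0.2174 0.1917] ang 30.53 tilt 0.25 F [ 0.4 -1.2 -2.5] w 0.029
linear mm [-185.6  296.1    2.3] rotz tool 40.18 dist 0.3495
```

View pics/side4.png

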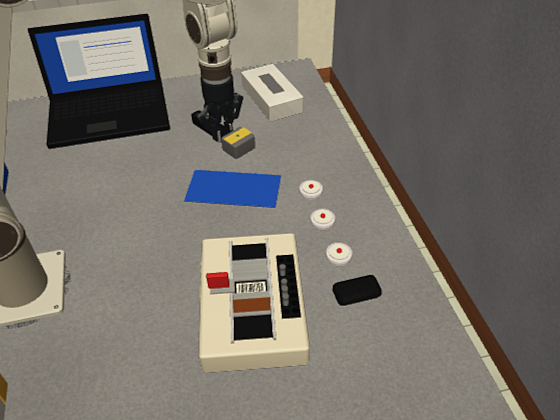

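Emit:
{"api": "jog_arm", "payload": {
  "jaw": [1, 1, 1, 1, 1, 1, 1, 1],
  "linear": [
    [-0.003, 0.005, 0],
    [-0.009, 0.015, 0],
    [-0.02, 0.032, 0],
    [-0.034, 0.054, 0],
    [-0.049, 0.078, 0],
    [-0.064, 0.102, 0],
    [-0.079, 0.126, 0],
    [-0.094, 0.15, 0]
  ],
  "delta_rot": [
    [0, 0, 0],
    [0, 0, 0],
    [0, 0, 0],
    [0, 0, 0],
    [0, 0, 0],
    [0, 0, 0],
    [0, 0, 0],
    [0, 0, 0]
  ]
}}

```text
clock: 11.78
eef_pos: [0.5292, 0.0387, 0.1934]
tool_rot: [0.964, 0.266, -0.001, 0.0]
ft_force: [1.2, -0.2, -1.8]
grip_width: 0.0289
```

Emit:
{"api": "jog_arm", "payload": {
  "jaw": [1, 1, 1, 1, 1, 1, 1, 1],
  "linear": [
    [-0.015, 0.024, 0],
    [-0.03, 0.048, 0],
    [-0.045, 0.072, 0],
    [-0.06, 0.095, 0],
    [-0.073, 0.116, 0],
    [-0.083, 0.133, 0],
    [-0.089, 0.143, 0],
    [-0.091, 0.146, 0]
  ],
  "delta_rot": [
    [0, 0, 3],
    [0, 0, 8],
    [0, 0, 14],
    [0, 0, 20],
    [0, 0, 26],
    [0, 0, 32],
    [0, 0, 37],
    [0, 0, 40.1]
  ]
}}

```text
clock: 12.45
eef_pos: [0.5256, -0.1342, 0.1933]
tool_rot: [0.996, -0.084, -0.0, 0.001]
ft_force: [0.3, -0.1, -2.2]
grip_width: 0.029
```

Run:
```python
from h import *
from go import go
from workcell import bot
go(.5232,-.1319,.1571,-9.65)
for n in ['side','top','wrist']:
    c=bot.calibration(n);p,d=bot.camera(n)
    cv2.imwrite(f'pics/{n}5.png',p[:,:,::-1]);np.savez(f'{n}5.npz',p=p,d=d,**{k:np.array(v) for k,v in c.items()})
go(.5232,-.1319,.1571,-9.65)
```

```text
t 12.45 tcp [ 0.5256 -0.1342  0.1933] ang -9.64 tilt 0.08 F [ 0.3 -0.1 -2.2] w 0.029
linear mm [-2.7 -1.9 36.2] rotz tool 0.01 dist 0.0364
t 12.6 tcp [ 0.5258 -0.132   0.1934] ang -9.25 tilt 0.07 F [ 0.  -0.8 -2.8] w 0.029
linear mm [-2.5  0.3 36.3] rotz tool 0.4 dist 0.0364
```

View pics/side5.png

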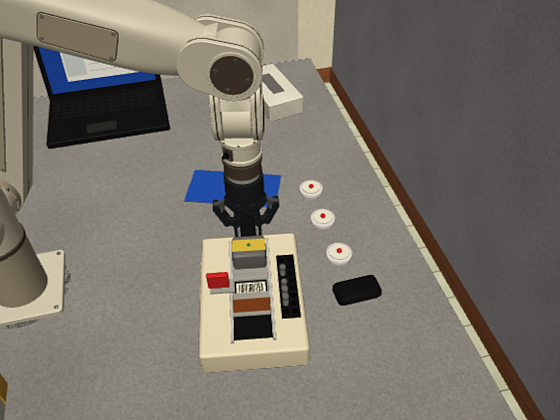

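View pics/top5.png

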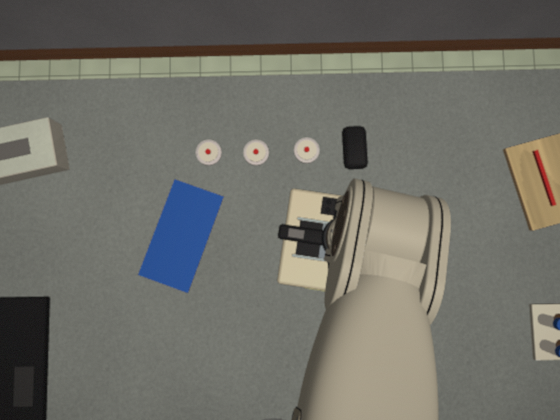

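View pics/wrist5.png

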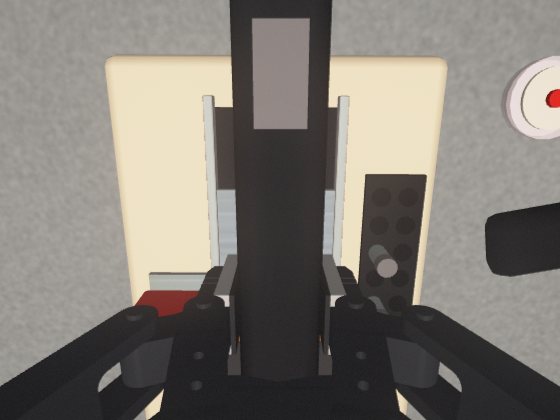

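```bash
cat > yel.py <<'E'
from h import *
import sys
def yel(n,lab=True):
    c=load(n);C=cloud(c);hsv=cv2.cvtColor(c['p'],cv2.COLOR_RGB2HSV).astype(int)
    m=big((hsv[...,0]>18)&(hsv[...,0]<33)&(hsv[...,1]>140)&(hsv[...,2]>90)&(C[...,2]>.1)&(C[...,2]<.3)&(C[...,1]<.05))
    z=C[m][:,2];zm=np.median(z)
    A=np.c_[C[m][:,:2]-C[m][:,:2].mean(0),np.ones(m.sum())];s=np.linalg.lstsq(A,z,rcond=None)[0]
    for zz in (zm,):
        r=rect(ray(c,contour_pts(m),zz));print(n,'yellow z',zm.round(4),[np.round(v,1) for v in r],'slope deg x,y',np.degrees(s[:2]).round(2),m.sum())
    hd=(C[...,2]>zm-.006)&(C[...,2]<zm+.006)&(abs(C[...,0]-.51)<.05)&(abs(C[...,1]+.2)<.06)
yel(sys.argv[1])
E
python3 yel.py side5
python3 - <<'E'
from h import *
# refined label from side/top/wrist by bright, tight mask
for n in ['wrist2','side2','top2','side5']:
    c=load(n);C=cloud(c);hsv=cv2.cvtColor(c['p'],cv2.COLOR_RGB2HSV).astype(int)
    yaw=np.radians(-9.65);ex=np.array([np.cos(yaw),np.sin(yaw)]);ey=np.array([-ex[1],ex[0]])
    q=np.stack([(C[...,:2]-[.5123,-.193])@ex,(C[...,:2]-[.5123,-.193])@ey],-1)
    V=hsv[...,2]
    w=(abs(q[...,0])<.04)&(abs(q[...,1])<.025)
    for T in (185,205,220):
        m=w&(V>T)&(hsv[...,1]<60)
        if m.sum()<20: continue
        m=big(cv2.morphologyEx(m.astype(np.uint8),cv2.MORPH_CLOSE,np.ones((5,5)))>0)
        r=rect(ray(c,contour_pts(m),.077));print(n,T,[np.round(v,1) for v in r],np.percentile(V[w],[50,90,99]))
E
python3 - <<'E'
import cv2
p=cv2.imread('pics/side5.png')
cv2.imwrite('pics/side5c.png',cv2.resize(p[190:380,180:330],None,fx=4,fy=3.1,interpolation=cv2.INTER_CUBIC))
E
```

```text
side5 yellow z 0.2157 [array([ 515.9, -191.9]), array([30.6, 64.9]), np.float64(80.0)] slope deg x,y [-0.44 -1.45] 372
wrist2 185 [array([ 513.1, -191.2]), array([26.9, 59.7]), np.float64(80.3)] [131. 188. 198.]
side2 185 [array([ 512.9, -189.5]), array([26.7, 62.4]), np.float64(80.8)] [117.   178.   237.66]
side2 205 [array([ 500.5, -187.4]), array([24.4, 34.7]), np.float64(75.3)] [117.   178.   237.66]
side2 220 [array([ 537.5, -192.9]), array([22. ,  8.7]), np.float64(77.2)] [117.   178.   237.66]
top2 185 [array([ 540.3, -194.8]), array([22.8,  2.9]), np.float64(83.2)] [141. 161. 188.]
side5 185 [array([645.3, 482.8]), array([192.3,  71.4]), np.float64(53.8)] [147. 201. 228.]
side5 205 [array([643.9, 885.4]), array([ 22.3, 184.4]), np.float64(51.0)] [147. 201. 228.]
side5 220 [array([ 537.5, -192.9]), array([22. ,  8.7]), np.float64(77.2)] [147. 201. 228.]
```

View pics/side5c.png

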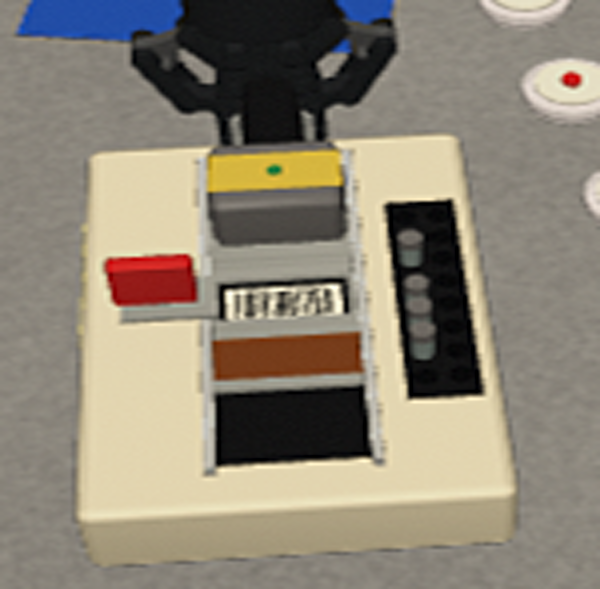

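Emit:
{"api": "jog_arm", "payload": {
  "jaw": [1, 1, 1, 1, 1, 1, 1, 1],
  "linear": [
    [-0.001, 0, 0.002],
    [-0.002, 0, 0.007],
    [-0.0028, 0, 0.014],
    [-0.0028, 0, 0.021],
    [-0.0028, 0, 0.028],
    [-0.0028, 0, 0.033],
    [-0.0028, 0, 0.036],
    [-0.0028, 0, 0.0363]
  ],
  "delta_rot": [
    [0, 0, 0.2],
    [0, 0, 0.2],
    [0, 0, 0.2],
    [0, 0, 0.2],
    [0, 0, 0.2],
    [0, 0, 0.2],
    [0, 0, 0.2],
    [0, 0, 0.2]
  ]
}}

```text
clock: 13.27
eef_pos: [0.5235, -0.1303, 0.1564]
tool_rot: [0.997, -0.082, -0.001, -0.0]
ft_force: [0.3, 0.9, -2.3]
grip_width: 0.0292
```

```bash
python3 - <<'E'
from h import *
from go import go
from workcell import bot
for n in ['side']*3:
    go(.523,-.1309,.1571,-9.65)
    c=bot.calibration(n);p,d=bot.camera(n)
cv2.imwrite(f'pics/{n}6.png',p[:,:,::-1]);np.savez(f'{n}6.npz',p=p,d=d,**{k:np.array(v) for k,v in c.items()})
E
python3 yel.py side6
```

```text
t 13.27 tcp [ 0.5235 -0.1303  0.1564] ang -9.46 tilt 0.11 F [ 0.3  0.9 -2.3] w 0.0292
linear mm [-0.3  0.7 -0.7] rotz tool 0.19 dist 0.0011
t 13.32 tcp [ 0.5237 -0.1304  0.1569] ang -9.47 tilt 0.06 F [ 0.2  0.6 -2.7] w 0.0288
linear mm [-0.6  0.6 -0.2] rotz tool 0.18 dist 0.0009
t 13.37 tcp [ 0.524  -0.1305  0.1574] ang -9.47 tilt 0.01 F [ 0.2 -0.1 -1.8] w 0.0291
linear mm [-0.9  0.6  0.3] rotz tool 0.18 dist 0.0011
side6 yellow z 0.1797 [array([ 515.1, -188.4]), array([30.6, 64. ]), np.float64(80.6)] slope deg x,y [-0.49 -1.33] 357
```

View pics/side6.png

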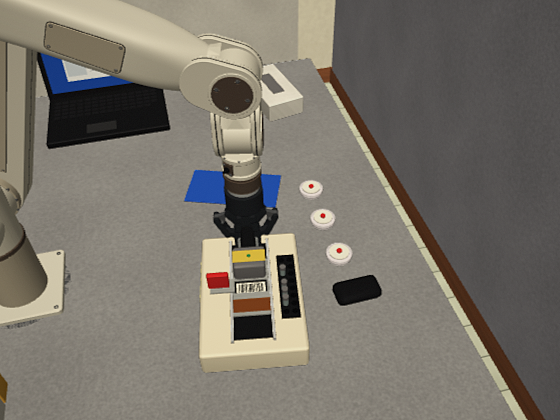

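Emit:
{"api": "jog_arm", "payload": {
  "jaw": [1, 1, 1, 1, 1, 1, 1, 1],
  "linear": [
    [-0.0005, 0, 0],
    [-0.001, 0, 0],
    [-0.001, 0, 0],
    [-0.001, 0, 0],
    [-0.001, 0, 0],
    [-0.001, 0, 0],
    [-0.001, 0, 0],
    [-0.001, 0, 0]
  ],
  "delta_rot": [
    [0, 0, 0.1],
    [0, 0, 0.2],
    [0, 0, 0.2],
    [0, 0, 0.2],
    [0, 0, 0.2],
    [0, 0, 0.2],
    [0, 0, 0.2],
    [0, 0, 0.2]
  ]
}}

```text
clock: 14.08
eef_pos: [0.523, -0.1304, 0.1575]
tool_rot: [0.996, -0.084, 0.0, 0.0]
ft_force: [0.3, -0.6, -2.2]
grip_width: 0.0288
```

Run:
```python
from h import *
from go import go
from workcell import bot
go(.5232,-.1309,.1571,-9.65)
for n in ['side0','top0','wrist3','side6']:
    c=load(n);C=cloud(c);hsv=cv2.cvtColor(c['p'],cv2.COLOR_RGB2HSV).astype(int)
    m=big((hsv[...,0]>18)&(hsv[...,0]<33)&(hsv[...,1]>140)&(hsv[...,2]>90)&(C[...,2]>.03)&(C[...,2]<.3)&(abs(C[...,1])<.3)&(C[...,0]>.45)&(C[...,0]<.65))
    m=cv2.erode(m.astype(np.uint8),np.ones((3,3)))>0
    P=C[m];z=P[:,2];A=np.c_[P[:,:2]-P[:,:2].mean(0),np.ones(len(P))];s,res,_,_=np.linalg.lstsq(A,z,rcond=None)
    cov=np.linalg.inv(A.T@A)*res[0]/len(P)
    print(n,len(P),'slope deg',np.degrees(s[:2]).round(2),'+-',np.degrees(np.sqrt(np.diag(cov)[:2])).round(2))
```

```text
t 14.08 tcp [ 0.523  -0.1304  0.1575] ang -9.68 tilt 0.0 F [ 0.3 -0.6 -2.2] w 0.0288
linear mm [0.3 0.5 0.4] rotz tool -0.03 dist 0.0007
side0 99 slope deg [ 0.43 -1.21] +- [1.48 0.9 ]
top0 209 slope deg [ 1.78 -0.96] +- [0.84 0.51]
wrist3 2285 slope deg [-0.04  0.06] +- [0.08 0.05]
side6 238 slope deg [-0.24 -0.65] +- [0.3  0.74]
```

Level within noise. Holding still.

Emit:
{"api": "jog_arm", "payload": {
  "jaw": [1, 1, 1, 1, 1, 1, 1, 1],
  "linear": [
    [0, 0, 0],
    [0, 0, 0],
    [0, 0, 0],
    [0, 0, 0],
    [0, 0, 0],
    [0, 0, 0],
    [0, 0, 0],
    [0, 0, 0]
  ],
  "delta_rot": [
    [0, 0, 0],
    [0, 0, 0],
    [0, 0, 0],
    [0, 0, 0],
    [0, 0, 0],
    [0, 0, 0],
    [0, 0, 0],
    [0, 0, 0]
  ]
}}

```text
clock: 14.75
eef_pos: [0.523, -0.1304, 0.1575]
tool_rot: [0.996, -0.084, -0.0, 0.0]
ft_force: [0.4, -0.5, -2.8]
grip_width: 0.0293
```

Emit:
{"api": "jog_arm", "payload": {
  "jaw": [1, 1, 1, 1, 1, 1, 1, 1],
  "linear": [
    [0, 0, 0],
    [0, 0, 0],
    [0, 0, 0],
    [0, 0, 0],
    [0, 0, 0],
    [0, 0, 0],
    [0, 0, 0],
    [0, 0, 0]
  ],
  "delta_rot": [
    [0, 0, 0],
    [0, 0, 0],
    [0, 0, 0],
    [0, 0, 0],
    [0, 0, 0],
    [0, 0, 0],
    [0, 0, 0],
    [0, 0, 0]
  ]
}}

```text
clock: 15.42
eef_pos: [0.523, -0.1304, 0.1575]
tool_rot: [0.996, -0.084, -0.0, 0.0]
ft_force: [0.3, 0.4, -2.4]
grip_width: 0.029
```

Emit:
{"api": "jog_arm", "payload": {
  "jaw": [1, 1, 1, 1, 1, 1, 1, 1],
  "linear": [
    [0, 0, 0],
    [0, 0, 0],
    [0, 0, 0],
    [0, 0, 0],
    [0, 0, 0],
    [0, 0, 0],
    [0, 0, 0],
    [0, 0, 0]
  ],
  "delta_rot": [
    [0, 0, 0],
    [0, 0, 0],
    [0, 0, 0],
    [0, 0, 0],
    [0, 0, 0],
    [0, 0, 0],
    [0, 0, 0],
    [0, 0, 0]
  ]
}}

```text
clock: 16.08
eef_pos: [0.523, -0.1304, 0.1575]
tool_rot: [0.996, -0.084, 0.0, -0.0]
ft_force: [0.9, 0.8, -2.0]
grip_width: 0.0297
```

Emit:
{"api": "jog_arm", "payload": {
  "jaw": [1, 1, 1, 1, 1, 1, 1, 1],
  "linear": [
    [0, 0, 0],
    [0, 0, 0],
    [0, 0, 0],
    [0, 0, 0],
    [0, 0, 0],
    [0, 0, 0],
    [0, 0, 0],
    [0, 0, 0]
  ],
  "delta_rot": [
    [0, 0, 0],
    [0, 0, 0],
    [0, 0, 0],
    [0, 0, 0],
    [0, 0, 0],
    [0, 0, 0],
    [0, 0, 0],
    [0, 0, 0]
  ]
}}

```text
clock: 16.75
eef_pos: [0.523, -0.1304, 0.1575]
tool_rot: [0.996, -0.084, 0.0, 0.0]
ft_force: [-0.3, -0.7, -1.4]
grip_width: 0.029
```

```bash
python3 go.py .523 -.1309 .1571 -9.65
```

```text
t 16.75 tcp [ 0.523  -0.1304  0.1575] ang -9.68 tilt 0.0 F [-0.3 -0.7 -1.4] w 0.029
linear mm [0.1 0.5 0.4] rotz tool -0.03 dist 0.0007
```

Emit:
{"api": "jog_arm", "payload": {
  "jaw": [1, 1, 1, 1, 1, 1, 1, 1],
  "linear": [
    [0, 0, -0.002],
    [0, 0, -0.008],
    [0, 0, -0.016],
    [0, 0, -0.024],
    [0, 0, -0.032],
    [0, 0, -0.038],
    [0, 0, -0.04],
    [0, 0, -0.04]
  ],
  "delta_rot": [
    [0, 0, 0],
    [0, 0, 0],
    [0, 0, 0],
    [0, 0, 0],
    [0, 0, 0],
    [0, 0, 0],
    [0, 0, 0],
    [0, 0, 0]
  ]
}}

```text
clock: 17.42
eef_pos: [0.5236, -0.1306, 0.1987]
tool_rot: [0.996, -0.084, 0.001, 0.0]
ft_force: [1.0, 0.1, -3.1]
grip_width: 0.029
```

```bash
python3 go.py .5553 .2141 .19 69.3
```

```text
t 17.42 tcp [ 0.5236 -0.1306  0.1987] ang -9.68 tilt 0.12 F [ 1.   0.1 -3.1] w 0.029
linear mm [ -26.7 -345.1    8.5] rotz tool -78.98 dist 0.3462
```

Emit:
{"api": "jog_arm", "payload": {
  "jaw": [1, 1, 1, 1, 1, 1, 1, 1],
  "linear": [
    [0, -0.006, 0],
    [-0.001, -0.018, 0],
    [-0.003, -0.036, 0],
    [-0.005, -0.06, 0],
    [-0.007, -0.087, 0],
    [-0.009, -0.115, 0],
    [-0.011, -0.143, 0],
    [-0.013, -0.171, 0]
  ],
  "delta_rot": [
    [0, 0, 0],
    [0, 0, 0],
    [0, 0, 0],
    [0, 0, 0],
    [0, 0, 0],
    [0, 0, 0],
    [0, 0, 0],
    [0, 0, 0]
  ]
}}

```text
clock: 18.08
eef_pos: [0.5383, 0.0427, 0.1969]
tool_rot: [0.996, -0.084, -0.001, -0.0]
ft_force: [0.2, 0.3, -1.9]
grip_width: 0.0289
```

Emit:
{"api": "jog_arm", "payload": {
  "jaw": [1, 1, 1, 1, 1, 1, 1, 1],
  "linear": [
    [-0.002, -0.028, 0],
    [-0.004, -0.056, 0],
    [-0.006, -0.084, 0],
    [-0.008, -0.112, 0],
    [-0.01, -0.138, 0],
    [-0.012, -0.158, 0],
    [-0.0135, -0.17, 0],
    [-0.0137, -0.174, 0]
  ],
  "delta_rot": [
    [0, 0, -3],
    [0, 0, -8],
    [0, 0, -14],
    [0, 0, -20],
    [0, 0, -26],
    [0, 0, -32],
    [0, 0, -37],
    [0, 0, -40]
  ]
}}

```text
clock: 18.75
eef_pos: [0.5536, 0.2178, 0.1965]
tool_rot: [0.964, 0.265, -0.001, -0.001]
ft_force: [-0.9, -0.3, -2.2]
grip_width: 0.0294
```

Emit:
{"api": "jog_arm", "payload": {
  "jaw": [1, 1, 1, 1, 1, 1, 1, 1],
  "linear": [
    [0, 0, 0],
    [0, 0, 0],
    [0, 0, 0],
    [0, 0, 0],
    [0, 0, 0],
    [0, 0, 0],
    [0, 0, 0],
    [0, 0, 0]
  ],
  "delta_rot": [
    [0, 0, -4],
    [0, 0, -10],
    [0, 0, -16],
    [0, 0, -22],
    [0, 0, -28],
    [0, 0, -34],
    [0, 0, -38],
    [0, 0, -39]
  ]
}}

```text
clock: 19.42
eef_pos: [0.5538, 0.2151, 0.1967]
tool_rot: [0.822, 0.57, -0.001, -0.0]
ft_force: [0.6, 0.8, -2.3]
grip_width: 0.029
```

Run:
```python
from h import *
from go import go
from workcell import bot
go(.5553,.2141,.0245,69.3)
for n in ['wrist','side']:
    c=bot.calibration(n);p,d=bot.camera(n)
    cv2.imwrite(f'pics/{n}7.png',p[:,:,::-1]);np.savez(f'{n}7.npz',p=p,d=d,**{k:np.array(v) for k,v in c.items()})
go(.5553,.2141,.0245,69.3)
```

```text
t 19.42 tcp [0.5538 0.2151 0.1967] ang 69.47 tilt 0.09 F [ 0.6  0.8 -2.3] w 0.029
linear mm [ -0.3   2.  172.2] rotz tool 0.17 dist 0.1722
t 19.52 tcp [0.554  0.2149 0.1969] ang 69.29 tilt 0.07 F [ 0.6 -0.2 -2.2] w 0.0291
linear mm [ -0.2   1.7 172.4] rotz tool -0.01 dist 0.1724
```

View pics/wrist7.png

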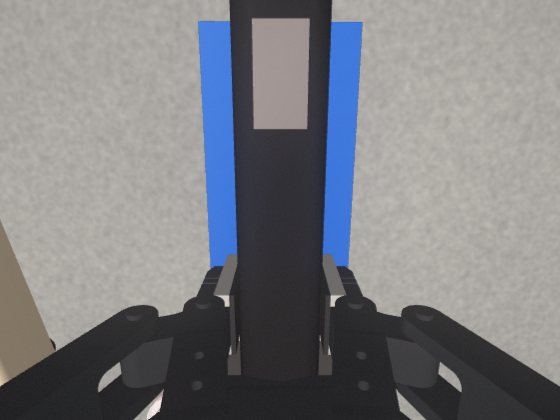

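View pics/side7.png

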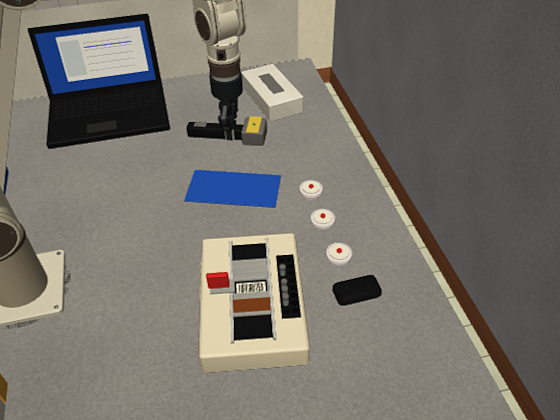

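Emit:
{"api": "jog_arm", "payload": {
  "jaw": [1, 1, 1, 1, 1, 1, 1, 1],
  "linear": [
    [0, 0.001, 0.006],
    [0, 0.0015, 0.024],
    [0, 0.0015, 0.05],
    [0, 0.0015, 0.08],
    [0, 0.0015, 0.11],
    [0, 0.0015, 0.135],
    [0, 0.0015, 0.15],
    [0, 0.0015, 0.157]
  ],
  "delta_rot": [
    [0, 0, 0],
    [0, 0, 0],
    [0, 0, 0],
    [0, 0, 0],
    [0, 0, 0],
    [0, 0, 0],
    [0, 0, 0],
    [0, 0, 0]
  ]
}}

```text
clock: 20.18
eef_pos: [0.5537, 0.2129, 0.0368]
tool_rot: [0.823, 0.568, -0.003, -0.001]
ft_force: [0.0, -0.0, -1.7]
grip_width: 0.029
```

Emit:
{"api": "jog_arm", "payload": {
  "jaw": [1, 1, 1, 1, 1, 1, 1, 1],
  "linear": [
    [0, 0, 0],
    [0, 0, 0.002],
    [0, 0, 0.004],
    [0, 0, 0.006],
    [0, 0, 0.008],
    [0, 0, 0.009],
    [0, 0, 0.009],
    [0, 0, 0.009]
  ],
  "delta_rot": [
    [0, 0, 0],
    [0, 0, 0],
    [0, 0, 0],
    [0, 0, 0],
    [0, 0, 0],
    [0, 0, 0],
    [0, 0, 0],
    [0, 0, 0]
  ]
}}

```text
clock: 20.85
eef_pos: [0.5562, 0.2137, 0.0317]
tool_rot: [0.823, 0.569, 0.0, 0.0]
ft_force: [0.4, -0.7, -2.2]
grip_width: 0.0292
```

```bash
python3 go.py .5553 .2141 .0243 69.3
```

```text
t 20.85 tcp [0.5562 0.2137 0.0317] ang 69.31 tilt 0.02 F [ 0.4 -0.7 -2.2] w 0.0292
linear mm [ 0.1 -1.   7.4] rotz tool 0.01 dist 0.0075
```

Emit:
{"api": "jog_arm", "payload": {
  "jaw": [1, 1, 1, 1, 1, 1, 1, 1],
  "linear": [
    [0, 0, 0.001],
    [0, 0, 0.002],
    [0, 0, 0.003],
    [0, 0, 0.004],
    [0, 0, 0.005],
    [0, 0, 0.006],
    [0, 0, 0.0065],
    [0, 0, 0.0065]
  ],
  "delta_rot": [
    [0, 0, 0],
    [0, 0, 0],
    [0, 0, 0],
    [0, 0, 0],
    [0, 0, 0],
    [0, 0, 0],
    [0, 0, 0],
    [0, 0, 0]
  ]
}}

```text
clock: 21.52
eef_pos: [0.556, 0.2136, 0.0248]
tool_rot: [0.823, 0.569, -0.0, -0.0]
ft_force: [0.1, -0.6, -2.7]
grip_width: 0.0289
```

```bash
python3 go.py .5553 .2141 .0241 69.3
```

```text
t 21.52 tcp [0.556  0.2136 0.0248] ang 69.32 tilt 0.02 F [ 0.1 -0.6 -2.7] w 0.0289
linear mm [ 0.2 -0.8  0.7] rotz tool 0.02 dist 0.0011
```

Emit:
{"api": "jog_arm", "payload": {
  "jaw": [1, 1, 1, 1, 1, 1, 1, 1],
  "linear": [
    [0, 0, 0.0003],
    [0, 0, 0.0006],
    [0, 0, 0.001],
    [0, 0, 0.001],
    [0, 0, 0.001],
    [0, 0, 0.001],
    [0, 0, 0.001],
    [0, 0, 0.001]
  ],
  "delta_rot": [
    [0, 0, 0],
    [0, 0, 0],
    [0, 0, 0],
    [0, 0, 0],
    [0, 0, 0],
    [0, 0, 0],
    [0, 0, 0],
    [0, 0, 0]
  ]
}}

```text
clock: 22.18
eef_pos: [0.5562, 0.2137, 0.0241]
tool_rot: [0.823, 0.569, 0.0, 0.0]
ft_force: [-0.4, 0.6, -0.3]
grip_width: 0.0294
```

```bash
python3 go.py .5553 .2141 .0241 69.3
```

```text
t 22.18 tcp [0.5562 0.2137 0.0241] ang 69.32 tilt 0.01 F [-0.4  0.6 -0.3] w 0.0294
linear mm [ 0.1 -1.   0. ] rotz tool 0.02 dist 0.001
```

Emit:
{"api": "jog_arm", "payload": {
  "jaw": [0.6, 0.55, 0.5, 0.4, 0.3, 0.2, 0.1, 0],
  "linear": [
    [0, 0, 0],
    [0, 0, 0],
    [0, 0, 0],
    [0, 0, 0],
    [0, 0, 0],
    [0, 0, 0],
    [0, 0, 0],
    [0, 0, 0]
  ],
  "delta_rot": [
    [0, 0, 0],
    [0, 0, 0],
    [0, 0, 0],
    [0, 0, 0],
    [0, 0, 0],
    [0, 0, 0],
    [0, 0, 0],
    [0, 0, 0]
  ]
}}

```text
clock: 22.85
eef_pos: [0.5561, 0.2137, 0.024]
tool_rot: [0.823, 0.569, 0.0, -0.0]
ft_force: [0.4, -0.6, -0.0]
grip_width: 0.0848
```

Emit:
{"api": "jog_arm", "payload": {
  "jaw": [0, 0, 0, 0, 0, 0, 0, 0],
  "linear": [
    [0, 0, 0],
    [0, 0, 0],
    [0, 0, -0.005],
    [0, 0, -0.02],
    [0, 0, -0.045],
    [0, 0, -0.08],
    [0, 0, -0.115],
    [0, 0, -0.15]
  ],
  "delta_rot": [
    [0, 0, 0],
    [0, 0, 0],
    [0, 0, 0],
    [0, 0, 0],
    [0, 0, 0],
    [0, 0, 0],
    [0, 0, 0],
    [0, 0, 0]
  ]
}}

```text
clock: 23.52
eef_pos: [0.5557, 0.2135, 0.1757]
tool_rot: [0.823, 0.569, -0.0, -0.0]
ft_force: [1.3, -0.1, -0.3]
grip_width: 0.0857
```

Emit:
{"api": "jog_arm", "payload": {
  "jaw": [0, 0, 0, 0, 0, 0, 0, 0],
  "linear": [
    [0, 0, -0.03],
    [0, -0.005, -0.06],
    [0, -0.02, -0.08],
    [0, -0.04, -0.09],
    [0, -0.065, -0.1],
    [0, -0.09, -0.1],
    [0, -0.11, -0.1],
    [0, -0.12, -0.1]
  ],
  "delta_rot": [
    [0, 0, 0],
    [0, 0, 0],
    [0, 0, 0],
    [0, 0, 0],
    [0, 0, 0],
    [0, 0, 0],
    [0, 0, 0],
    [0, 0, 0]
  ]
}}

```text
clock: 24.18
eef_pos: [0.4418, 0.2566, 0.275]
tool_rot: [0.822, 0.569, 0.0, -0.0]
ft_force: [-0.4, 0.2, -0.4]
grip_width: 0.0856
```

Run:
```python
from h import *
from go import go
from workcell import bot
go(.5553,.2141,.0245,69.3)
for n in ['top','side']:
    c=bot.calibration(n);p,d=bot.camera(n)
    cv2.imwrite(f'pics/{n}8.png',p[:,:,::-1]);np.savez(f'{n}8.npz',p=p,d=d,**{k:np.array(v) for k,v in c.items()})
from meas import scanner,label
scanner('side8');label('side8');label('side2')
# change in bystanders
a=load('top0');b=load('top8');D=abs(a['p'].astype(int)-b['p']).sum(2)
for nm,(x0,x1,y0,y1) in dict(d0=(190,225,135,168),d1=(240,272,135,168),d2=(292,322,135,166),mouse=(338,372,122,172)).items(): print(nm,D[y0:y1,x0:x1].max())
```

```text
t 24.18 tcp [0.4418 0.2566 0.275 ] ang 69.4 tilt 0.05 F [-0.4  0.2 -0.4] w 0.0856
linear mm [-1.000e-01  1.211e+02  2.505e+02] rotz tool 0.1 dist 0.2783
side8 handle z [0.0277 0.0342 0.0383] head z [0.0428 0.0458 0.0491]
 handle rect [array([516.7, 212.5]), array([ 52.4, 144. ]), np.float64(69.4)]  head rect [array([612.5, 189.2]), array([72.2, 55.5]), np.float64(70.5)]
 yellow [array([611.4, 193.8]), array([64. , 29.3]), np.float64(69.7)]
 handle line ang -19.55 522.0 220.0
 along [297.7 495.9] across head [407.  474.1] head along [364.4 493.8] across handle [409.6 424.8 449.3]
side8 label [ 511.1 -194. ] [37.4 64.1] 77.1 z 0.077 371
side2 label [ 511.7 -193. ] [35.1 63.5] 75.3 z 0.077 356
d0 13
d1 14
d2 14
mouse 26
```

View pics/side8.png

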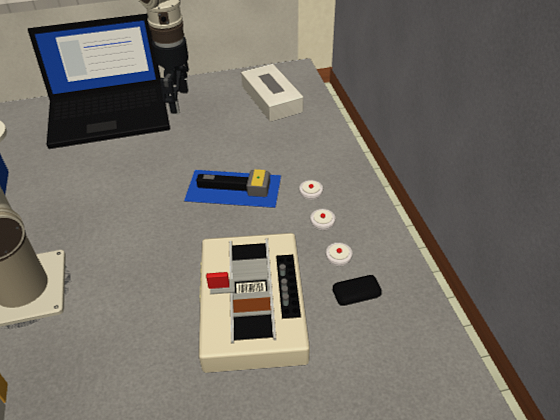

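View pics/top8.png

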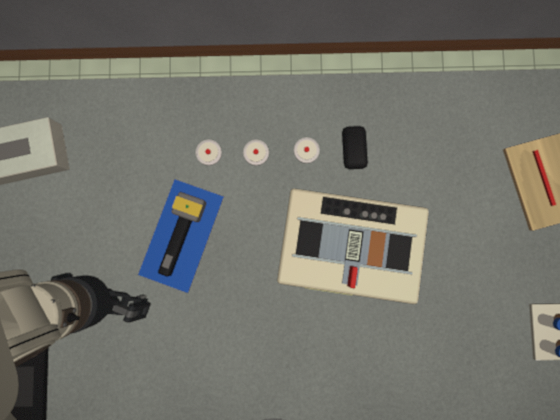

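```bash
python3 -c "
from workcell import bot
print(bot.job_done()); print(bot.get_obs()['clock'])"
```

```text
the job is handed in; nothing more can be done
None
the job is handed in; nothing more can be done
```

The job is done and handed in at about 24 s of the 64 s allowed; the hand-in itself gives no verdict.

- **Shutter:** I gripped the red fin and slid it 50 mm by the measured tool position. The last pictures show the window over the bar-code label with the amber filter clear of it.
- **Scan:** I held the scanner over the label for about 2.7 s, with the tool pose steady. The tool tilt read 0.0°, the scan line was within 0.1° of the label's axis, and the lens was about 60 mm above the label.
- **Centring:** The views of the lens and label disagreed by 1–2 mm, so that is how well the centring is known. The camera's slope reading for the head was −0.65° ± 0.74°, which is within its noise.
- **Return:** I lowered the scanner until the pad took its weight, so it was barely touching, and released it. It lies within about 1.2° of the pad's axis, and the whole scanner is on the pad.
- **Bystanders:** The dishes show no change between the first and last top pictures. The mouse showed a slightly larger pixel difference (26 against 13–14) but no visible shift. The gripper is open and clear of everything.

One check was inconclusive. The automatic label measurement from the side and top cameras picked up some of the steel plate, reading 35–40 mm instead of 28 mm. I relied on a tighter colour mask and the wrist view instead, which gave the label's size within about 2 mm (26.7–27.7 × 60–62 mm).

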